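# Pack the sample kit tray

### The job

Pack the sample kit into the white two-bay tray. In the larger bay lay the flat slide box with its long side along the tray's long side, put the low tin on the middle of it and the small square box on the middle of the tin; stand the round bottle upright in the smaller bay. The tall tin, the square bottle, the small round box and the beaker do not belong to the kit: leave them standing where they are.

Things in the scene. Friction and masses are not known exactly. Their poses are not given: they have to be found in the camera images.
- tray: White plastic open tray fixed to the bench, 205 (x) by 146 (y) by 28 mm high, to the left or right of the scattered things. Walls and divider 5 mm thick and 28 mm high, floor 5 mm thick. Origin: centre of the underside; z up. x runs along its long side. One divider across x makes two bays, each 136 mm in y: the larger, 124 mm long, is centred at x = -35.5 mm (the end towards the robot), the smaller, 66 mm long, at x = +64.5 mm.
- slide_box: Flat grey plastic slide box, 98 (x) by 60 (y) by 32 mm high, lying flat, with a flat top; part of the kit. Origin: centre of the underside; z up. x along its long side.
- low_tin: Low round bare-metal tin with a flat top, 54 mm in diameter, 38 mm high, upright; part of the kit. Origin: centre of the underside; z up.
- small_box: Small square grey plastic box, 40 by 40 by 26 mm high, flat top; part of the kit. Origin: centre of the underside; z up. x and y square to its sides.
- round_bottle: Amber glass bottle with a round body and black cap, upright; part of the kit. Straight body 40 mm in diameter up to 60 mm, then shoulder and a cap 24 mm in diameter from 70 to 88 mm (top). Origin: centre of the underside; z up.
- tall_tin: Tall round tin of the same metal and diameter (54 mm) as the low tin, but 80 mm high. Not of the kit: stays. Origin: centre of the underside; z up.
- square_bottle: Amber glass bottle with a square body 38 by 38 mm and the same black cap, 88 mm high. Not of the kit: stays. Origin: centre of the underside; z up.
- round_box: Small round grey plastic box, 40 mm in diameter, 26 mm high. Not of the kit: stays. Origin: centre of the underside; z up.
- beaker: Small clear open glass beaker, 50 mm across, 55 mm high, empty. Not of the kit: stays. Origin: centre of the underside; z up.
- stirrer: Bystander: dark magnetic stirrer with a white top plate, fixed, 200 (x, 230 with its knobs on the -x end) by 140 (y) by 74 mm high, on the side of the bench opposite to the tray. Origin: centre of the underside; z up.
Mind the look-alikes: they are no part of the job. Leave any red look-alike of the square_bottle alone.

How it is judged (in metres and radians):
At the end, for the whole second after the job is handed in: Slide box flat in the larger bay, long side within 0.25 rad of the tray's; low tin on it within 14 mm of centre; small box on the tin within 12 mm; round bottle in the smaller bay; all level to 0.1 rad, released, still. Tall tin, square bottle, round box, beaker upright, moved under 25 mm (x of slide_box in the frame of tray between -0.0525 and -0.0185 m and y of slide_box in the frame of tray between -0.04 and 0.04 m and z of slide_box in the frame of tray between 0.002 and 0.009 m and angle between the x axis of slide_box and the x axis of tray, either way round below 0.25 rad and horizontal distance between low_tin and slide_box below 0.014 m and z of low_tin in the frame of slide_box between 0.028 and 0.036 m and horizontal distance between small_box and low_tin below 0.012 m and z of small_box in the frame of low_tin between 0.034 and 0.042 m and x of round_bottle in the frame of tray between 0.048 and 0.081 m and y of round_bottle in the frame of tray between -0.05 and 0.05 m and z of round_bottle in the frame of tray between 0.002 and 0.009 m and angle between each of slide_box, low_tin, small_box, round_bottle, tall_tin, square_bottle, round_box, beaker's own z axis and vertical below 0.1 rad and linear speed of each of slide_box, low_tin, small_box, round_bottle below 0.02 m/s and distance of each of tall_tin, square_bottle, round_box, beaker from where it was at the start of the episode below 0.025 m); the robot touches nothing.
It also fails if it takes over 115 s, if anything falls off the work surface, if the arm or the gripper's body presses on something with over 40 N, if the wrist force passes 120 N, or if a joint passes its speed limit or range.

### The arm

A 6-joint arm with a two-finger parallel gripper is mounted at the origin on the work surface. World frame = base frame: x ahead of the robot, y to its left, z up, the work surface at z = 0. Lengths are in mm, angles in rad, forces in N, time in s.
With the tool pointing down it reaches from about 400 to 825 mm from the base axis. Payload 7 kg.
Tool frame: the origin (TCP) lies at the very end of the fingers, on their centre line; the grasp point (between the pads) lies 19 mm behind it; z points along the fingers, y is the line along which they close (so a half turn about z gives the same grasp; the last joint's range is limited). The gripper opens to 88 mm and grips with 3 to 60 N. Pads are 19 mm wide; open, the fingers measure 130 mm over their backs; the gripper's body (78 mm by 193 mm) begins 47 mm behind the grasp point.
Start: joints at [-0.942, 0.359, 0.012, 0, -1.224, -0.288], TCP at [225.586, -636.165, 226.561] pointing down, gripper open.
Joint ranges: [-3.07, 3.07], [-1.43, 2.12], [-1.02, 1.25], [-3.03, 1.67], [-3.05, -0], [-3.03, 3.03]. Speed limits (rad/s): [2.39, 2.39, 3.01, 3.14, 3.14, 3.14].

### API

Orientations are given as a unit quaternion [x, y, z, w].
In Python, from plant import bot gives the robot as it stands. Calls block until the motion is done:
- bot.move_ptp(position, orientation): joint-space move of the TCP to a pose.
- bot.line_to(position, velocity=150, ori=None): straight line of the TCP; ori=None keeps the orientation; velocity is the mean speed in mm/s.
- bot.move_joints(angles): joint-space move.
- bot.move_gripper(opening, force=None): finger opening in mm; force is the grip in N (None keeps the last); returns when the fingers have stopped.
- bot.pause(seconds).
- bot.solve_ik(position, orientation): joint angles nearest the present ones, or None.
- bot.read_state(): the state.
- bot.camera(name): name is "scene" or "top" or "wrist"; returns the picture (480x640x3 uint8, red, green, blue); there is no depth.
- bot.get_calibration(name): a dict with "fx", "fy", "cx", "cy" (pixels), "view" (4x4, takes a point from world to camera coordinates); the wrist camera has in their place "T_tool_cam" (4x4, takes a point from camera to tool coordinates, whose origin is the TCP and whose axes are the flange's). Camera axes: x right, y up, looking along -z (the intrinsics and any distortion apply to the point x, -y, -z); pixel columns grow to the right and rows downward; lengths in mm; the calibration is good to about 2 mm. A picture is of the moment at which its call begins: read the wrist's pose just before it. get_calibration takes no time and is no camera call.
A pose or a line that the arm cannot do raises bot.Unreachable and nothing moves.
- bot.close_job(): hands the job in; it is judged then, once.
The state is a dict: "t": time; "joint_pos": joint angles; "qvel": joint speeds; "tau": joint torques, N m; "tcp_pos": TCP position; "eef_rot": TCP orientation; "contact_force": force on the tool from outside, world axes, zero at the start; "moment": the same for the moment, N m; "width": finger opening in mm; "finger_force": force on a finger pad.
Only numpy, scipy, OpenCV 4.12 (cv2) and the standard library are available. Lean on these libraries where they do the work, as an engineer would, in place of code of your own. Each camera call takes 0.05 s, during which the arm holds its last target. There are 200 camera calls.

## Working session

There is one attempt and no reset: what is moved stays moved. The work goes in short steps, each a Python script; the robot and the scene stay as the last script left them, time stands still between calls to the robot, and variables do not carry over. Pictures are saved under pics/ and viewed, at most 14 in all, crops included, and the job is handed in when it is done.

```bash
ls; mkdir -p pics
python3 - <<'E'
from plant import bot
import cv2
for n in("top","scene"):
    cv2.imwrite(f"pics/{n}0.png",bot.camera(n)[:,:,::-1])
    print(n,bot.get_calibration(n))
print(bot.get_calibration("wrist"));s=bot.read_state();print(s)
E
```

```text
pics
top {'fx': 552.2873381410118, 'fy': 552.2873381410118, 'cx': 321.0484723873908, 'cy': 236.91687164444545, 'view': array([[ 1.90052037e-02, -9.99787273e-01,  8.01319990e-03,
        -1.53460575e+01],
       [ 9.85436299e-01,  2.00857557e-02,  1.68854562e-01,
        -5.31982414e+02],
       [-1.68979593e-01,  4.68738271e-03,  9.85608404e-01,
        -8.67017165e+02],
       [ 0.00000000e+00,  0.00000000e+00,  0.00000000e+00,
         1.00000000e+00]])}
scene {'fx': 603.6497370721587, 'fy': 603.6497370721587, 'cx': 314.80731000231015, 'cy': 240.94495623710012, 'view': array([[-4.77710989e-01,  8.78512303e-01,  2.88868283e-03,
         2.32345376e+02],
       [-5.60914694e-01, -3.07537466e-01,  7.68632170e-01,
         2.55855380e+02],
       [ 6.76141196e-01,  3.65563729e-01,  6.39684487e-01,
        -1.51281368e+03],
       [ 0.00000000e+00,  0.00000000e+00,  0.00000000e+00,
         1.00000000e+00]])}
{'fx': 359.5641888538065, 'fy': 359.5641888538065, 'cx': 315.9218256224349, 'cy': 239.60236661587467, 'T_tool_cam': array([[-1.50388716e-03,  9.51291634e-01,  3.08288770e-01,
     
[... 292 characters left out ...]
int_pos': array([-9.41884403e-01,  3.59314090e-01,  1.11714349e-02, -2.94847941e-04,
       -1.22411322e+00, -2.88103116e-01]), 'qvel': array([-1.63860072e-04, -8.29503810e-05,  1.37213502e-03,  1.36703413e-03,
       -4.20473225e-04,  5.42253019e-04]), 'tau': array([-7.21953729e-04, -5.84164131e+01,  2.93750381e+01,  7.01531768e+00,
        1.01910697e-02, -5.89268257e-05]), 'tcp_pos': array([ 225.44782041, -635.78060058,  225.72872956]), 'eef_rot': array([-1.69531397e-01,  9.85524507e-01,  7.15750144e-04, -1.98705470e-04]), 'contact_force': array([0.74417117, 0.64002535, 0.89081011]), 'moment': array([ 0.0207644 ,  0.013781  , -0.02887148]), 'finger_force': 0.0, 'width': 87.74900194597491}
```

View pics/top0.png

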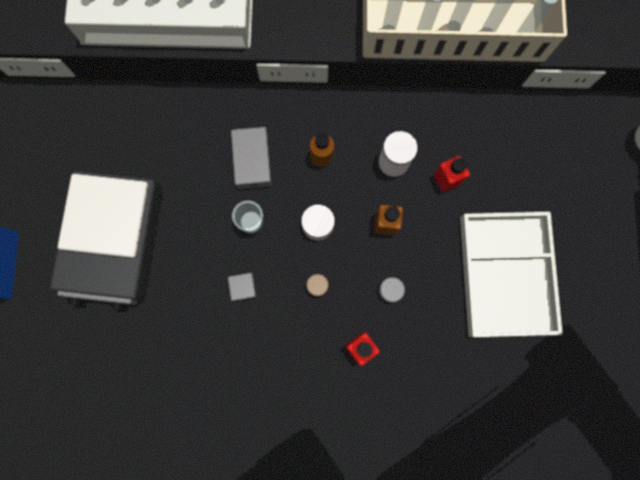

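View pics/scene0.png

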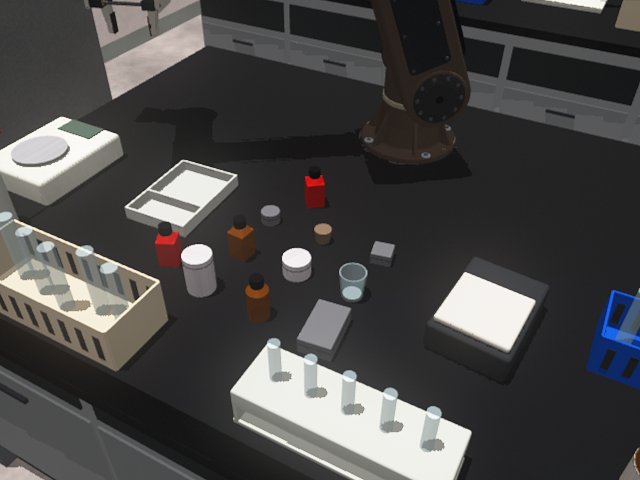

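Top view (up = +x, left = +y): slide box (251,157), low tin (318,222), small box (241,287), round bottle (321,150), tray (511,274). To be left: tall tin (398,150), square bottle (390,218), round box (392,290), beaker (248,218), a tan disc (317,285) and two red bottles (452,173), (363,349).

```bash
cat > h.py <<'E'
from plant import bot
import cv2, numpy as np
def ray(name,uv,z,T=None):
    c=bot.get_calibration(name)
    if T is None: M=np.linalg.inv(c["view"])
    else: M=T@c["T_tool_cam"]
    uv=np.atleast_2d(np.asarray(uv,float))
    d=np.c_[(uv[:,0]-c["cx"])/c["fx"],-(uv[:,1]-c["cy"])/c["fy"],-np.ones(len(uv))]@M[:3,:3].T
    o=M[:3,3]
    return o+d*((z-o[2])/d[:,2])[:,None]
def flood(img,seed,tol):
    m=np.zeros((482,642),np.uint8)
    cv2.floodFill(cv2.GaussianBlur(img,(3,3),0),m,seed,0,(tol,)*3,(tol,)*3,4|(255<<8)|cv2.FLOODFILL_MASK_ONLY|cv2.FLOODFILL_FIXED_RANGE)
    return m[1:-1,1:-1]
E
cat > a.py <<'E'
from h import *
img=bot.camera("top"); print(np.linalg.inv(bot.get_calibration("top")["view"])[:3,3].round())
vis=img.copy()
for n,s,z,tol in [("slide",(251,157),32,25),("low",(318,220),38,60),("small",(241,287),26,25),("bottlecap",(321,141),88,20),("tall",(400,145),80,60),
  ("sqcap",(392,215),88,20),("rbox",(392,290),26,30),("tan",(317,285),20,30),("bayL",(511,300),5,25),("bayS",(505,235),5,25),("redfar",(460,167),88,20),("rednear",(365,349),88,20)]:
    m=flood(img,s,tol); 
    c=max(cv2.findContours(m,0,cv2.CHAIN_APPROX_NONE)[0],key=cv2.contourArea)
    vis[m>0]=vis[m>0]//2+np.array([0,120,0],np.uint8)
    w=ray("top",c[:,0],z)[:,:2].astype(np.float32)
    (x,y),(a,b),t=cv2.minAreaRect(w); print(n,img[s[1],s[0]],"c %.0f %.0f size %.0f %.0f ang %.1f"%(x,y,a,b,t))
tray=(img.min(2)>110).astype(np.uint8); tray[:,:440]=0; tray[:190]=0; tray[:,580:]=0
c=max(cv2.findContours(tray,0,cv2.CHAIN_APPROX_NONE)[0],key=cv2.contourArea)
print("tray",cv2.minAreaRect(ray("top",c[:,0],28)[:,:2].astype(np.float32)))
cv2.imwrite("pics/seg.png",cv2.resize(vis[110:370,210:580][:,:,::-1],None,fx=2.1,fy=2.1))
E
python3 a.py
```

```text
[378.  -1. 944.]
slide [149 150 149] c 675 120 size 95 57 ang 6.6
low [249 247 246] c 562 2 size 51 52 ang 1.2
small [156 154 154] c 450 126 size 37 37 ang 11.7
bottlecap [41 38 42] c 548 -6 size 771 1085 ang 1.4
tall [245 241 240] c 678 -131 size 51 53 ang 1.2
sqcap [37 40 36] c 548 -6 size 771 1085 ang 1.4
rbox [166 164 165] c 449 -125 size 35 35 ang 1.1
tan [183 159 136] c 456 -1 size 31 31 ang 46.3
bayL [242 242 233] c 483 -333 size 207 147 ang 2.6
bayS [243 243 235] c 483 -333 size 207 147 ang 2.6
redfar [33 39 38] c 548 -6 size 771 1085 ang 1.4
rednear [47 46 48] c 352 -73 size 16 18 ang 1.1
tray ((481.11517333984375, -324.4491882324219), (208.22048950195312, 150.19972229003906), 2.6120734214782715)
```

View pics/seg.png

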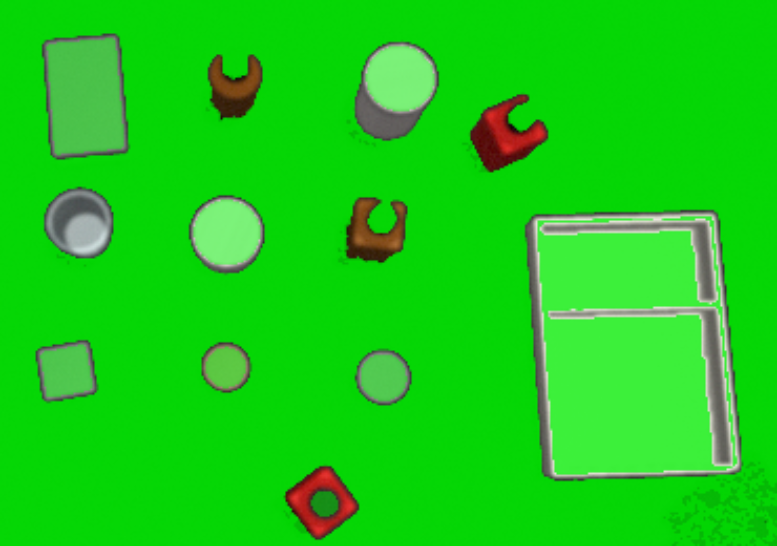

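The segmentation is clean: tops are isolated for the slide box, tins and small box, and the tray outline is good. Only the dark caps leaked, so I'll mask those locally. The bottle goes first.

```bash
cat >> h.py <<'E'
def quat(t): return [np.cos(t/2),np.sin(t/2),0,0]   # tool down, tool x at world angle t
def best(p,ang):  # ang: tool x line direction (mod pi); pick the solution with the mildest last joint
    c=[]
    for t in (ang,ang+np.pi):
        j=bot.solve_ik(p,quat(t))
        if j is not None: c.append((abs(j[5]),t))
    return quat(min(c)[1])
TA=np.radians(2.6); TC=np.array([482.,-326.])
def tray(x,y=0): return TC+np.array([x*np.cos(TA)-y*np.sin(TA),x*np.sin(TA)+y*np.cos(TA)])
def pick(xy,z,ang,force,open_=86,hi=160):
    q=best([*xy,hi],ang); bot.move_gripper(open_)
    bot.move_ptp([*xy,hi],q); bot.line_to([*xy,z],150); bot.move_gripper(0,force)
    s=bot.read_state(); print("grip",s["width"],s["finger_force"],s["t"]); bot.line_to([*xy,hi+40],200)
    s=bot.read_state(); print("lifted",s["width"],s["contact_force"].round(1))
def place(xy,z,ang,open_,hi=200):
    bot.move_ptp([*xy,hi],best([*xy,hi],ang)); bot.line_to([*xy,z+15],200); bot.line_to([*xy,z],40)
    s=bot.read_state(); print("down",s["tcp_pos"].round(1),s["contact_force"].round(1),s["width"])
    bot.move_gripper(open_); bot.pause(.2); bot.line_to([*xy,hi],200); print("t",bot.read_state()["t"])
E
python3 - <<'E'
from h import *
img=bot.camera("top")
for n,(u,v) in dict(round=(321,141),sq=(392,214)).items():
    p=img[v-16:v+16,u-16:u+16].astype(int)
    b=(p[:,:,0]-p[:,:,2]>25).astype(np.uint8)        # amber
    hull=np.zeros_like(b); c=max(cv2.findContours(b,0,2)[0],key=cv2.contourArea); cv2.fillConvexPoly(hull,cv2.convexHull(c),1)
    cap=hull*(1-b); ys,xs=np.nonzero(cap); w=ray("top",[[xs.mean()+u-16,ys.mean()+v-16]],88)[0]; print(n,w.round(1),cap.sum())
    # body base via amber blob in scene would be a check
img=bot.camera("scene"); hsv=cv2.cvtColor(img,cv2.COLOR_RGB2HSV)
for n,(u,v) in dict(round=(257,282),sq=(240,222)).items():
    p=img[v-10:v+12,u-12:u+13]; ys,xs=np.nonzero(p.max(2)<45); print(n,"scene",ray("scene",[[xs.mean()+u-12,ys.mean()+v-10]],79)[0].round(1),len(xs))
E
```

```text
round [681.7  -2.2  88. ] 147
sq [ 565.6 -116.7   88. ] 179
round scene [681.2  -4.1  79. ] 327
sq scene [ 564.3 -117.7   79. ] 161
```

Run:
```python
from h import *
pick((681,-3),30,0.0,20)
place(tray(64.5),36,TA,60)
cv2.imwrite("pics/t1.png",bot.camera("top")[:,:,::-1])
```

```text
grip 39.64181464975088 19.99956250190735 5.0917
lifted 39.559785536633115 [-0.3  0.2 -1.2]
down [ 546.3 -323.1   35.9] [-0.2  0.1 -1.9] 39.69199615919268
t 11.4917
```

View pics/t1.png

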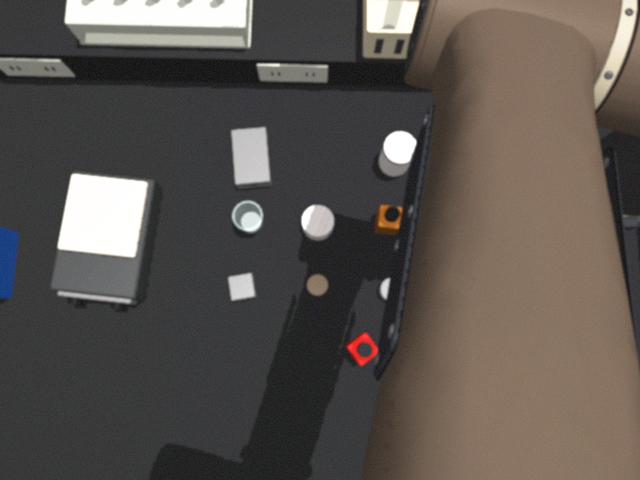

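The bottle is gone from its old place and the neighbours are undisturbed, but the arm hides the tray. Next is the slide box.

Run:
```python
from h import *
pick((675,120),8,np.radians(6.6),30)
cv2.imwrite("pics/t2.png",bot.camera("top")[100:360,200:580,::-1])
place(tray(-35.5),14,TA,76,hi=200)
bot.move_ptp([560,0,220],quat(np.pi)); cv2.imwrite("pics/t3.png",cv2.resize(bot.camera("top")[180:350,430:590,::-1],None,fx=3,fy=3))
```

```text
grip 59.88296353294173 30.000643730163574 16.0917
lifted 59.87093406361617 [-0.1  0.4 -2.1]
down [ 446.4 -327.6   13.8] [-1.2 -0.3 -1.6] 59.609217741448234
t 22.7333
```

View pics/t3.png

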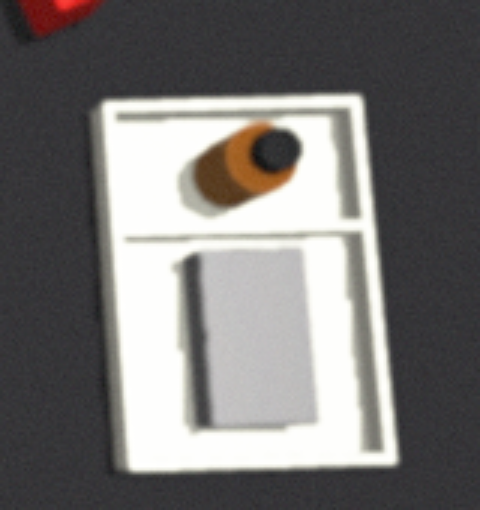

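The slide box lies in the larger bay (crop about 250,340) with its sides parallel to the tray's, and the bottle stands in the smaller bay (cap 277,150). I'll measure the slide box, then place the low tin.

```bash
cat >> h.py <<'E'
def top(seed,z,tol):
    c=max(cv2.findContours(flood(bot.camera("top"),seed,tol),0,cv2.CHAIN_APPROX_NONE)[0],key=cv2.contourArea)
    r=cv2.minAreaRect(ray("top",c[:,0],z)[:,:2].astype(np.float32)); print(seed,np.round(r[0],1),np.round(r[1],1),round(r[2],1)); return np.array(r[0])
E
python3 - <<'E'
from h import *
s=top((430+260//3,180+340//3),37,25); print("expected",tray(-35.5))
l=top((318,220),38,60)
assert np.hypot(*(s-tray(-35.5)))<10
pick((562,2),14,np.pi/2,25,hi=150)
place(s,14+37.5,TA,70)
bot.move_ptp([530,60,220],quat(np.pi)); cv2.imwrite("pics/t4.png",cv2.resize(bot.camera("top")[180:350,430:590,::-1],None,fx=3,fy=3))
top((241,287),26,25)
E
```

```text
(516, 293) [ 446.8 -318.7] [99.  72.7] 2.7
expected [ 446.53654477 -327.61038608]
(318, 220) [562.2   2.4] [54.6 50.3] 1.2
grip 53.80666244618644 25.000488460063934 27.75
lifted 53.53994561619038 [-0.5  0.7 -1.5]
down [ 446.7 -318.7   51.4] [ 1.1  0.1 -0.9] 53.68034504696998
t 33.0583
(241, 287) [449. 125.] [40.  40.1] 10.7
```

View pics/t4.png

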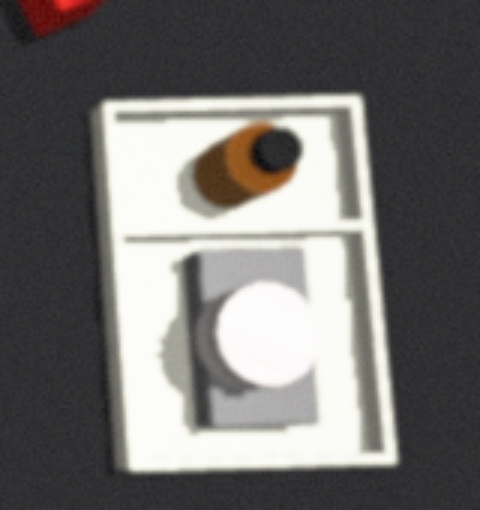

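The tin stands on the slide box, but the slide measurement had included its side face (72.7 mm instead of 60). The tin is therefore about 9 mm off towards +y. I'll regrip it and shift it to where the gripper actually released the slide box.

Run:
```python
from h import *
a=np.array([446.8,-318.7]); b=np.array([446.4,-327.6])
q=best([*a,200],TA); bot.move_gripper(76)
bot.move_ptp([*a,130],q); bot.line_to([*a,51.5],120); bot.move_gripper(0,25); print(bot.read_state()["width"])
bot.line_to([*a,60],60); bot.line_to([*b,60],60); bot.line_to([*b,51.5],40); bot.move_gripper(70); bot.pause(.2); bot.line_to([*b,160],200)
bot.move_ptp([560,60,220],quat(np.pi)); cv2.imwrite("pics/t5.png",cv2.resize(bot.camera("top")[180:350,430:590,::-1],None,fx=3,fy=3))
l=top((430+265//3,180+333//3),75,12); print(bot.read_state()["t"])
```

```text
53.510908848372765
(518, 291) [ 437.1 -301. ] [113.1 116.7] 2.1
41.7833
```

View pics/t5.png

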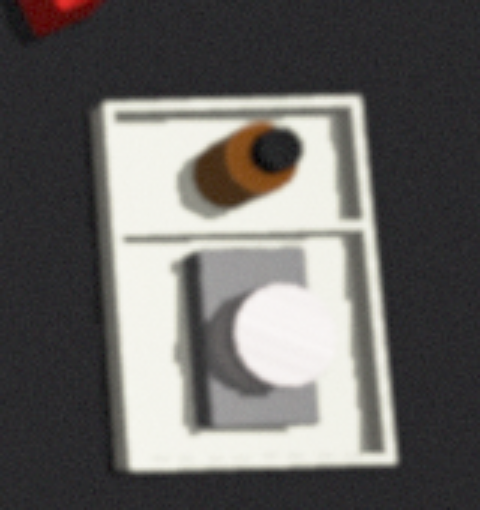

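The tin's top is centred at crop (286,335); the slide box's top corners are (202,252), (303,247), (318,424), (212,427). I'll check both by rays.

Run:
```python
from h import *
f=lambda p,z: ray("top",np.array(p)/3+[430-.33,180-.33],z)[:,:2].round(1)
print(f([(286,335)],75), f([(235,335),(337,335)],75)); c=f([(202,252),(303,247),(318,424),(212,427)],37); print(c,c.mean(0))
```

```text
[[ 446.7 -327.6]] [[ 446.1 -300.8]
 [ 447.2 -354.5]]
[[ 494.6 -297.4]
 [ 498.5 -353.5]
 [ 401.7 -357.3]
 [ 399.  -299.5]] [ 448.45  -326.925]
```

The tin is centred on the slide box to about 2 mm. Now the small box.

Run:
```python
from h import *
pick((449.7,125.5),4,np.radians(11.2),15,hi=150)
place((446.8,-327.6),79.7,TA,60,hi=220)
bot.move_ptp([560,60,220],quat(np.pi)); cv2.imwrite("pics/t6.png",cv2.resize(bot.camera("top")[100:370,210:590,::-1],None,fx=2,fy=2)); cv2.imwrite("pics/s6.png",cv2.resize(bot.camera("scene")[140:340,110:380,::-1],None,fx=2.5,fy=2.5))
```

```text
grip 40.07211295675525 15.000054091215134 46.875
lifted 40.31667071460977 [ 0.2 -0.  -0.1]
down [ 446.7 -327.6   79.6] [-0.3  0.1 -0.7] 40.21867899687522
t 52.9
```

View pics/t6.png

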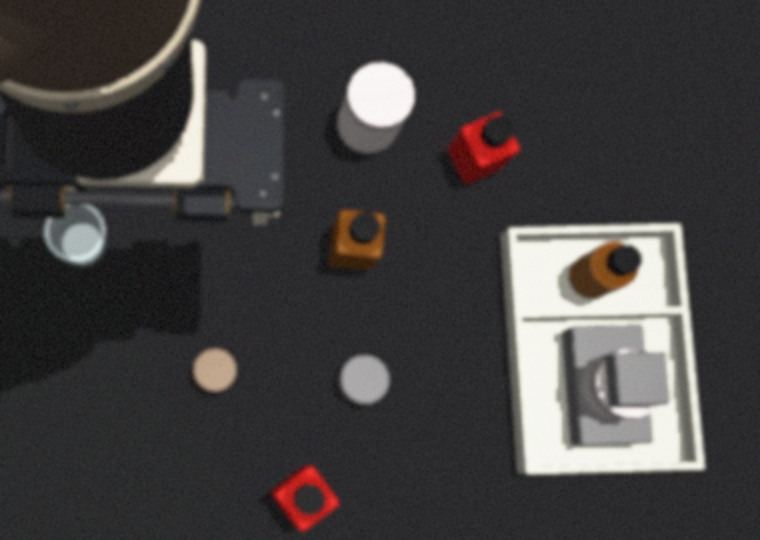

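View pics/s6.png

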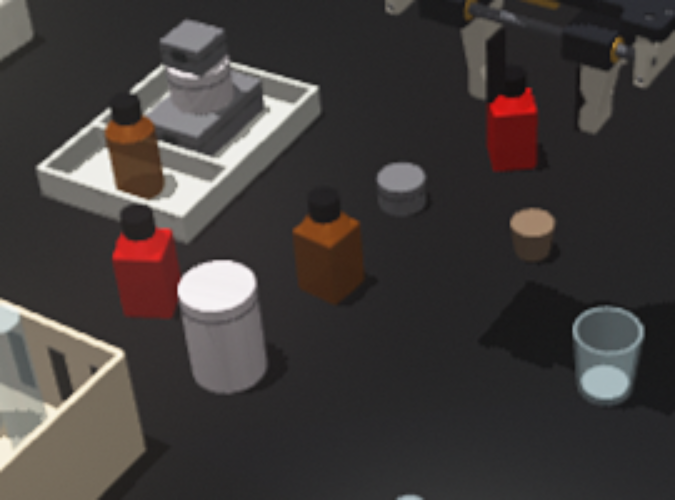

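The stack is upright: the small box's top is at crop (640,379), centred on the tin, and the bottle stands in the smaller bay. The beaker, tall tin, square bottle and round box are all where they were. One last ray check, then hand in.

Run:
```python
from h import *
p=ray("top",[[529.8,289.3]],101)[0]; d=np.hypot(*(p[:2]-[446.7,-327.6])); print(p,d)
if d<9: print(bot.close_job())
```

```text
[ 447.8703289  -325.36187085  101.        ] 2.525646811880863
the job is handed in; nothing more can be done
None
```

The kit is packed and handed in at about 54 s of the 115 s: the slide box, low tin and small box are stacked in the larger bay, each centred to about 3 mm by camera, the round bottle stands in the smaller bay, and the four non-kit things look unmoved; the hand-in call gave no verdict.

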